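# Check a stand's coarse stud with the thread ring gauge

## Task

Check the thread of the microscope-stand stud: take the big ring gauge from the black tray, set it over the upright stud and screw it down clockwise, counting turns, until you feel the resistance rise as it comes onto the sprung seat; stop within about an eighth of a turn of that, before the seat bottoms. Leave the gauge screwed down there with the seat pressing back against it, let go, and leave the other things where they are.

Things in the scene. Friction and masses are not known exactly. Their poses are not given: they have to be found in the camera images.
- gauge: Loose steel thread ring gauge, about 0.26 kg: knurled 16-sided ring 52 mm across flats, 26 mm tall, bore 30 mm, four round lugs in the bore (two opposite ones 6.5 mm above the underside, two 11.5 mm above it), lug tips on a 21 mm circle. It starts flat on one of two raised pads of a black tray, underside 22 mm above the bench. Origin: centre of the underside; z: its axis, up.
- gauge_grip (a point): Point on the gauge's axis 15 mm above its underside: height to grip it, across the outside from above, any pair of opposite flats. The tray is 12 mm thick, 110 x 220 mm; its two pads are 42 mm across, 10 mm tall, 116 mm apart.
- spacer: Loose plain steel spacer ring on the tray's other pad: 42 mm outside diameter, bore 31 mm, 14 mm tall, no lugs. Not needed; leave it. Origin: centre of its underside.
- stand: Fixed stand: white round foot 150 mm across and 18 mm tall, upright pillar up to 40 mm across, coarse-threaded steel stud on top. Origin: centre of the foot's underside, on the bench; z up along the stud's axis.
- stud_tip (a point): Centre of the stud's tapered top end (11 mm across at the tip, widening to 20 mm across 7 mm lower), 133 mm above the bench. z up. Set over the stud at any yaw the gauge drops until its lugs lie on the thread ribs, its underside then 110 to 123 mm above the bench.
- thread_top (a point): Upper end of the thread, on the axis, 123.5 mm above the bench: core 20 mm across, two round ribs, 28 mm over the crests. Right-hand, lead 20 mm per turn: clockwise seen from above takes the gauge down; it starts by itself from any yaw once the gauge rests on the ribs (held up, a lug can jam on a rib's blunt end: lower it or back off). 1 mm axial and side play. Free running: under 0.1 N m.
- thread_foot (a point): Lower end of the thread, on the axis, 89 mm above the bench. Around it a round sprung seat plate, 40 mm across, tops out at an unknown height 97 to 107 mm above the bench: reached after 0.2 to 1.3 turns. It pushes up 20 N at first touch, 4 N more per mm, 4 mm of travel (0.2 turn), then a hard stop. Turning on it takes 0.2 to 0.5 N m. Over 90 N of thrust harms the thread.
- cup: Bystander: clear specimen jar with a yellow screw cap, 48 mm across, 62 mm tall. Origin: centre of its underside.
- objective: Bystander: a microscope objective standing thread down, 29 mm across, 44 mm tall, dark barrel with a brass band. Origin: centre of its underside.
- slidebox: Bystander: blue slide box with a white lid, 85 x 100 x 34 mm. Origin: centre of its underside.
Mind the look-alikes: they are no part of the job. Leave any green look-alike of the gauge alone.

How it is judged:
By the outcome, as a careful person would: the job done as asked, in the order asked, and still so for the second after the job is handed in, with the robot touching nothing.
It also fails if it takes over 72 s, if anything falls off the work surface, if the arm or the gripper's body presses on something with over 40 N, if the wrist force passes 120 N, or if a joint passes its speed limit or range.

## Robot

A 7-joint arm with a two-finger parallel gripper is mounted at the origin on the work surface. World frame = base frame: x ahead of the robot, y to its left, z up, the work surface at z = 0. Lengths are in m, angles in rad, forces in N, time in s.
With the tool pointing down it reaches from about 0.4 to 0.85 m from the base axis. Payload 6.9 kg.
Tool frame: the origin (TCP) lies midway between the tips of the shut fingers; the grasp point (between the pads) lies 19 mm behind it (ctrl.grip_depth is the distance from the TCP to the grasp point, in m); z points along the fingers, y is the line along which they close (so a half turn about z gives the same grasp; the last joint's range is limited). The gripper opens to 85 mm and grips with 20 to 120 N. Pads are 22 mm wide; open, the fingers measure 114 mm over their backs; the gripper's body (76 mm by 85 mm) begins 54 mm behind the grasp point. The pads swing forward as they close: fully open they stand 13 mm farther back than shut.
Start: joints at [1.262, 0.507, -0.238, 1.5, 0.126, 1.149, -0.155], TCP at [0.252, -0.572, 0.231] pointing down, gripper open.
Joint ranges: [-3.08, 3.08], [-0.24, 2.05], [-1.43, 1.35], [0, 2.5], [-1.52, 4.66], [0.17, 1.96], [-2.89, 2.89]. Speed limits (rad/s): [2.39, 2.39, 3.14, 3.14, 3.14, 3.14, 3.14].

## Interface

Orientations are given as a 3x3 rotation matrix whose columns are the frame's x, y, z axes.
In Python, from cell import get_state, read_camera, get_calibration, job, ctrl gives the robot as it stands.
- The arm moves only by the tool play_rows, never from a script. Its argument "deltas" is a list of rows, each a list of 3 entries, a list of its own where there are three numbers: the opening, from 0 (shut) to 1 (fully open), then the shift along the tool's x, y, z scaled (see below), then the turn about the tool's z scaled (see below). A call has exactly 10 rows; each row is the pose to reach, as a shift and turn from the pose commanded when the call began, along the tool's axes at that moment; what a row does not reach only later rows make up. The controller multiplies each number of a shift by 0.25 m and each number of a turn by pi/4 rad. A row lasts 1/8 s, in which the tool goes at most 62.5 mm and 10.7 degrees, less where a joint would pass 70% of its speed; a pose out of reach is approached as far as the arm can. A call with a number of a shift or a turn outside -1 to 1 is refused whole. A call with a gripper value outside its range is refused whole. The fingers move at their own pace and stop on an object; "grip_force" is the grip in N (left out, the last holds). Time passes only in rows, so rows that repeat a pose let the fingers close, or fill a call up. It gives the time, the measured TCP pose, the force, the opening and the grip force at its end, in the units of the state.
- get_state(): the state, without advancing time (a new reading comes with each control period).
- read_camera(name): name is "side" or "top"; returns (picture, depth): 420x560x3 uint8, red, green, blue; 420x560 float32, m along the optical axis (not along the pixel's ray), 0 where there is no reading.
- get_calibration(name): a dict with "mtx" (3x3 intrinsics, pixels), "distortion" ([k1, k2, p1, p2, k3] as OpenCV has them; the pictures are not rectified), "view" (4x4, takes a point from world to camera coordinates). Camera axes: x right, y down, z forward; pixel columns grow to the right and rows downward; lengths in m; the calibration is good to about 2 mm. A picture is of the moment at which its call begins. get_calibration takes no time and is no camera call.
- job.close_job(): hands the job in; it is judged then, once.
The state is a dict: "time_s": time; "joint_positions": joint angles; "qd": joint speeds; "joint_efforts": joint torques, N m; "position": TCP position; "tool_rot": TCP orientation; "force": force on the tool from outside, world axes, zero at the start; "ft_torque": the same for the moment, N m; "grip_width": opening from 0.0 (shut) to 1.0 (fully open); "grip_force": force on a finger pad.
Only numpy, scipy, OpenCV 4.12 (cv2) and the standard library are available. Lean on these libraries where they do the work, as an engineer would, in place of code of your own. Each camera call takes 0.05 s, during which the arm holds its last target. There are 200 camera calls.

## Working session

There is one attempt and no reset: what is moved stays moved. The work goes in short steps, Python scripts to look and compute and a tool call to move; the robot and the scene stay as the last step left them, time stands still between calls to the robot, and variables do not carry over. Pictures are saved under pics/ and viewed, at most 10 in all, crops included, and the job is handed in when it is done.

Besides the shell and the picture viewer there is one more tool, called after "Request:" in YAML: its name, and indented under it one key for each argument. play_rows: Moves the arm, as the interface text tells. Shifts and turns lie within -1 to 1; 1 stands for 0.25 m of shift or pi/4 rad of turn. Its arguments: {"type":"object","properties":{"deltas":{"type":"array","items":{"type":"array"}},"grip_force":{"type":"number"}},"required":["deltas"]}

```bash
ls; mkdir -p pics; python3 - <<'E'
from cell import *
import cv2,numpy as np
s=get_state();print(s)
for n in("top","side"):
    p,d=read_camera(n);np.savez(f"{n}0.npz",p=p,d=d)
    cv2.imwrite(f"pics/{n}0.png",p[:,:,::-1]);c=get_calibration(n);print(n,c)
E
```

```text
pics
{'time_s': 0.0, 'joint_positions': array([ 1.2614968 ,  0.50832699, -0.23750613,  1.50110569,  0.12572589,
        1.1488857 , -0.15480582]), 'qd': array([ 1.34852128e-03, -2.00812928e-03, -7.67518383e-04, -1.99984705e-04,
        1.39679877e-03, -1.61228671e-03, -6.81690202e-05]), 'joint_efforts': array([-8.67560539e-04, -6.20606589e+01, -2.18684211e+00, -2.49659640e+01,
        1.27096291e-02,  1.20574437e-02, -2.76722585e-05]), 'position': array([ 0.25159692, -0.57159508,  0.23044513]), 'tool_rot': array([[ 9.15196023e-01,  4.03008274e-01, -7.55683749e-04],
       [ 4.03008978e-01, -9.15194692e-01,  1.56167216e-03],
       [-6.22309559e-05, -1.73378348e-03, -9.99998495e-01]]), 'force': array([ 0.37504932,  0.64067917, -0.2108539 ]), 'ft_torque': array([-0.01774195,  0.00445067,  0.0313504 ]), 'grip_force': 0.0, 'grip_width': 1.0045981190878532}
top {'mtx': array([[476.37574341,   0.        , 286.25523225],
       [  0.        , 476.37574341, 210.59343726],
       [  0.        ,   0.        ,   1.        ]]), 'distortion': array([-0.14603091,  0.        ,  0.        ,  0.        ,  0.        ]), 'view': array([[-0.01378756, -0.99972434,  0.01900411,  0.04690969],
       [-0.994063  ,  0.01165304, -0.1081802 ,  0.54185602],
       [ 0.10792892, -0.02038282, -0.99394964,  1.15421736],
       [ 0.        ,  0.        ,  0.        ,  1.        ]])}
side {'mtx': array([[405.6422503 ,   0.        , 283.95893888],
       [  0.        , 405.6422503 , 209.80461734],
       [  0.        ,   0.        ,   1.        ]]), 'distortion': array([-0.07962742,  0.        ,  0.        ,  0.        ,  0.        ]), 'view': array([[ 0.98822169, -0.15230201,  0.01489941, -0.53825755],
       [-0.06270388, -0.49181593, -0.86843844,  0.1423542 ],
       [ 0.13959269,  0.85727544, -0.49557309,  0.77653555],
       [ 0.        ,  0.        ,  0.        ,  1.        ]])}
```

View pics/top0.png

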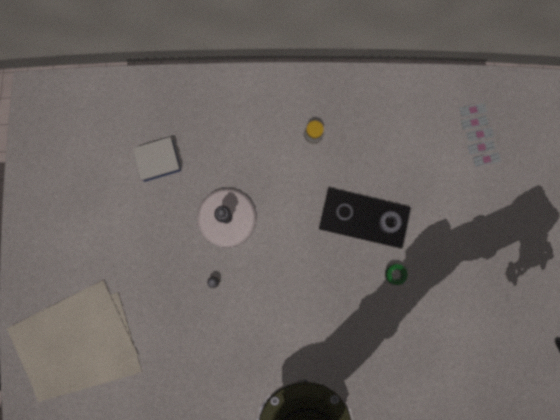

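View pics/side0.png

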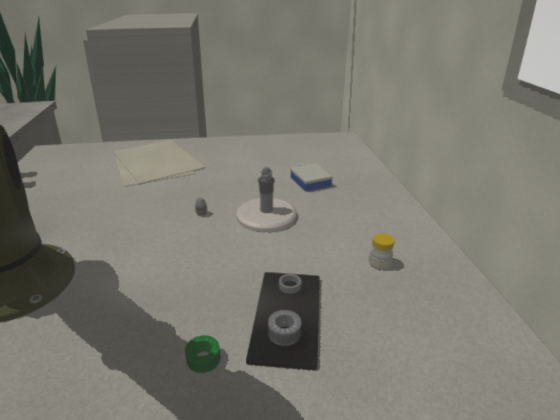

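Candidates for the gauge, in the top view: the large steel ring at (391,222), the smaller spacer at (345,212) and the green look-alike at (396,273). I choose the large steel ring on the black tray. The stud is at about (223,213), with its foot at (227,217).

```bash
cat > h.py <<'E'
import numpy as np,cv2
from cell import *
def ray(n,uv):
    c=get_calibration(n);K=c["mtx"];V=c["view"]
    x=cv2.undistortPoints(np.float64(uv).reshape(-1,1,2),K,c["distortion"])[:,0]
    R=V[:3,:3];o=-R.T@V[:3,3];return o,np.c_[x,np.ones(len(x))]@R
def plane(n,uv,z):
    o,d=ray(n,uv);return o+d*((z-o[2])/d[:,2])[:,None]
def proj(n,P):
    c=get_calibration(n);V=c["view"];return cv2.projectPoints(np.float64(P).reshape(-1,1,3),cv2.Rodrigues(V[:3,:3])[0],V[:3,3],c["mtx"],c["distortion"])[0][:,0]
def cloud(n,p,d,box):
    v,u=np.mgrid[0:420,0:560];c=get_calibration(n);V=c["view"]
    x=cv2.undistortPoints(np.float64(np.c_[u.ravel(),v.ravel()]).reshape(-1,1,2),c["mtx"],c["distortion"])[:,0]
    X=np.c_[x,np.ones(len(x))]*d.reshape(-1,1);W=(X-V[:3,3])@V[:3,:3]
    k=(d.ravel()>0)&np.all((W>np.array(box)[0])&(W<np.array(box)[1]),1)
    return W[k],np.c_[u.ravel(),v.ravel()][k],p.reshape(-1,3)[k]
E
python3 - <<'E'
from h import *
for n in("top","side"):
    f=np.load(n+"0.npz");p,d=f["p"],f["d"]
    g=plane("top",[[391,222]],.048)[0];s=plane("top",[[223,213]],.133)[0];ft=plane("top",[[227,217]],.018)[0]
    print(n,g,s,ft)
    for nm,c,z0,z1,r in(("gauge",g,.035,.06,.04),("studtop",s,.105,.14,.03),("foot",ft,.013,.025,.09)):
        W,uv,col=cloud(n,p,d,[[c[0]-r,c[1]-r,z0],[c[0]+r,c[1]+r,z1]])
        if len(W)>5:
            ce,ra=cv2.minEnclosingCircle(np.float32(W[:,:2]))
            print(nm,len(W),W.mean(0).round(4),np.percentile(W,[2,98],axis=0).round(4).tolist(),"circ",np.round(ce,4),round(ra,4),"zmax",W[:,2].max().round(4))
    # foot: white mask top view
p=np.load("top0.npz")["p"];ps=np.load("side0.npz")["p"]
m=((p.min(2)>125)).astype(np.uint8);m[:, :180]=0;m[:,275:]=0;m[:170]=0;m[260:]=0
c=max(cv2.findContours(m,0,2)[0],key=cv2.contourArea);h=cv2.convexHull(c);P=plane("top",h[:,0].astype(float),.018)
print("foot mask",cv2.minEnclosingCircle(np.float32(P[:,:2])),cv2.fitEllipse(np.float32(P[:,:2])))
a=cv2.resize(p[185:260,320:430],None,fx=5,fy=5,interpolation=2)
b=cv2.resize(ps[270:370,235:345],None,fx=2.4,fy=3.75,interpolation=2)[:375]
cv2.imwrite("pics/crop.png",np.clip(np.hstack([a,b])[:,:800,::-1]*1.4,0,255).astype(np.uint8))
E
```

```text
top [ 0.50903098 -0.21747996  0.048     ] [0.52731303 0.18535288 0.133     ] [0.52920991 0.18831983 0.018     ]
gauge 282 [ 0.5103 -0.2159  0.0459] [[0.486, -0.2412, 0.037], [0.5343, -0.1904, 0.0511]] circ [ 0.5105 -0.2166] 0.0272 zmax 0.0526
studtop 135 [0.5286 0.1897 0.1225] [[0.5163, 0.1768, 0.1053], [0.5425, 0.2037, 0.1348]] circ [0.5295 0.192 ] 0.0183 zmax 0.1358
foot 2269 [0.5281 0.1894 0.0171] [[0.4642, 0.1256, 0.0133], [0.5951, 0.2561, 0.0217]] circ [0.5291 0.1908] 0.0747 zmax 0.0246
side [ 0.50903098 -0.21747996  0.048     ] [0.52731303 0.18535288 0.133     ] [0.52920991 0.18831983 0.018     ]
gauge 696 [ 0.5101 -0.2222  0.0452] [[0.4865, -0.2441, 0.0358], [0.5342, -0.1949, 0.0496]] circ [ 0.5099 -0.2184] 0.0277 zmax 0.0509
studtop 132 [0.5272 0.1831 0.1204] [[0.5149, 0.1758, 0.1063], [0.5405, 0.1944, 0.1344]] circ [0.5266 0.1865] 0.0147 zmax 0.135
foot 1249 [0.5267 0.174  0.0184] [[0.4631, 0.1195, 0.0138], [0.5931, 0.2441, 0.0209]] circ [0.5281 0.1863] 0.0739 zmax 0.0248
foot mask ((0.5252264738082886, 0.19212988018989563), 0.06939151883125305) ((0.5253115296363831, 0.19168876111507416), (0.135914608836174, 0.1372312605381012), 99.2433090209961)
```

View pics/crop.png

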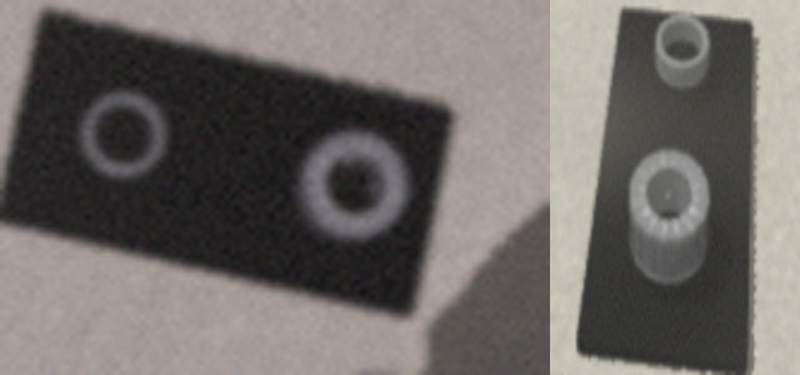

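The crop shows the knurled, thick-walled big ring at pixel (391,222), and the thin plain spacer on the other pad. The gauge is at about (0.510, -0.217) and the stud at about (0.528, 0.188). Now moving towards the gauge.

Request:
play_rows:
  deltas:
    - [1, [0.08, -0.05, 0.02], -0.1]
    - [1, [0.16, -0.1, 0.04], -0.2]
    - [1, [0.24, -0.14, 0.06], -0.3]
    - [1, [0.32, -0.18, 0.08], -0.4]
    - [1, [0.4, -0.23, 0.1], -0.5]
    - [1, [0.48, -0.28, 0.12], -0.6]
    - [1, [0.56, -0.32, 0.14], -0.7]
    - [1, [0.64, -0.37, 0.16], -0.8]
    - [1, [0.72, -0.41, 0.18], -0.9]
    - [1, [0.76, -0.44, 0.2], -1]
  grip_force: 40

```text
time_s: 1.35
position: [0.383, -0.3931, 0.1811]
tool_rot: [[0.356, 0.935, 0.001], [0.935, -0.356, 0.0], [0.0, 0.001, -1.0]]
force: [-0.3, 0.5, -0.1]
grip_width: 1.0
grip_force: 0.0
```

```bash
cat > to.py <<'E'
import sys
from h import *
np.set_printoptions(precision=4,suppress=True)
s=get_state();R=s["tool_rot"];p=s["position"]
print("t",round(s["time_s"],2),"p",p,"q",s["joint_positions"],"yaw_x",np.degrees(np.arctan2(R[1,0],R[0,0])).round(2),"tilt",R[:,2],"F",s["force"],"T",s["ft_torque"],"w",round(s["grip_width"],3),s["grip_force"])
if len(sys.argv)>3: print("scaled",R.T@(np.array(sys.argv[1:4],float)-p)/.25)
E
python3 to.py 0.510 -0.217 0.13
```

```text
t 1.35 p [ 0.383  -0.3931  0.1811] q [ 1.0696  0.4601 -0.4693  1.7757  0.2464  0.9637  0.1369] yaw_x 69.16 tilt [ 0.0006  0.0002 -1.    ] F [-0.3382  0.5342 -0.0686] T [-0.0057  0.0297  0.0336] w 1.0 0.0
scaled [0.8388 0.224  0.2047]
```

Request:
play_rows:
  deltas:
    - [1, [0.09, 0.02, 0.02], -0.1]
    - [1, [0.18, 0.05, 0.04], -0.2]
    - [1, [0.27, 0.07, 0.06], -0.3]
    - [1, [0.36, 0.09, 0.08], -0.4]
    - [1, [0.45, 0.12, 0.1], -0.5]
    - [1, [0.54, 0.14, 0.12], -0.6]
    - [1, [0.63, 0.17, 0.14], -0.7]
    - [1, [0.72, 0.19, 0.16], -0.8]
    - [1, [0.8, 0.21, 0.18], -0.9]
    - [1, [0.84, 0.22, 0.2], -1]

```text
time_s: 2.6
position: [0.5099, -0.2171, 0.131]
tool_rot: [[-0.409, 0.912, 0.0], [0.912, 0.409, 0.0], [0.0, 0.001, -1.0]]
force: [-0.3, 0.1, 0.6]
grip_width: 0.998
grip_force: 0.0
```

```bash
python3 to.py 0.510 -0.217 0.018; python3 - <<'E'
from h import *
p,d=read_camera("side");cv2.imwrite("pics/s1.png",p[230:400,180:400,::-1].repeat(3,0).repeat(3,1))
E
```

```text
t 2.6 p [ 0.5099 -0.2171  0.131 ] q [ 0.785   0.5624 -0.6607  1.8236  0.4293  0.9026  0.3485] yaw_x 114.15 tilt [ 0.0004  0.0004 -1.    ] F [-0.2525  0.1422  0.6306] T [-0.0411  0.0078 -0.0101] w 0.998 0.0
scaled [0.0001 0.0004 0.452 ]
```

View pics/s1.png

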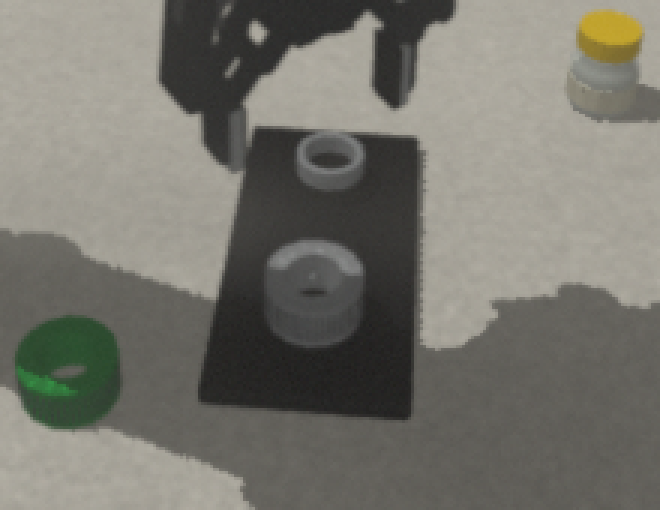

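The crop shows the open fingers hanging above and around the big ring. The green ring and the spacer are clear of them, so I descend and then close.

Request:
play_rows:
  deltas:
    - [1, [0, 0, 0.08], 0]
    - [1, [0, 0, 0.16], 0]
    - [1, [0, 0, 0.24], 0]
    - [1, [0, 0, 0.32], 0]
    - [1, [0, 0, 0.38], 0]
    - [1, [0, 0, 0.42], 0]
    - [1, [0, 0, 0.44], 0]
    - [1, [0, 0, 0.46], 0]
    - [1, [0, 0, 0.46], 0]
    - [0.8, [0, 0, 0.46], 0]

```text
time_s: 3.9
position: [0.509, -0.219, 0.0166]
tool_rot: [[-0.403, 0.915, 0.001], [0.915, 0.403, -0.0], [-0.0, 0.0, -1.0]]
force: [0.7, 0.1, -0.4]
grip_width: 0.816
grip_force: 0.0
```

Request:
play_rows:
  deltas:
    - [0, [0, 0, 0], 0]
    - [0, [0, 0, 0], 0]
    - [0, [0, 0, 0], 0]
    - [0, [0, 0, 0], 0]
    - [0, [0, 0, 0], 0]
    - [0, [0, 0, 0], 0]
    - [0, [0, 0, 0], 0]
    - [0, [0, 0, 0], 0]
    - [0, [0, 0, 0], 0]
    - [0, [0, 0, 0], 0]
  grip_force: 40

```text
time_s: 5.15
position: [0.5094, -0.2189, 0.0171]
tool_rot: [[-0.403, 0.915, 0.002], [0.915, 0.403, -0.0], [-0.001, 0.001, -1.0]]
force: [1.1, 0.8, 4.8]
grip_width: 0.608
grip_force: 41.5
```

```bash
python3 to.py 0.510 -0.217 0.25
```

```text
t 5.15 p [ 0.5094 -0.2189  0.0171] q [ 0.7049  0.7075 -0.5423  1.9277  0.5761  0.6633  0.2177] yaw_x 113.77 tilt [ 0.0015 -0.0004 -1.    ] F [1.1207 0.7545 4.8443] T [ 0.1074  0.0672 -0.0397] w 0.608 41.50056783109903
scaled [ 0.0051  0.0063 -0.9318]
```

The opening of 0.608 × 85 mm is 51.7 mm, so the gauge is held across its flats. Next I lift it and wind counter-clockwise to free up joint 7's travel.

Request:
play_rows:
  deltas:
    - [0, [0, 0, -0.04], 0]
    - [0, [0, 0, -0.1], 0]
    - [0, [0, 0, -0.18], -0.12]
    - [0, [0, 0, -0.26], -0.25]
    - [0, [0, 0, -0.34], -0.38]
    - [0, [0, 0, -0.42], -0.5]
    - [0, [0, 0, -0.5], -0.62]
    - [0, [0, 0, -0.58], -0.75]
    - [0, [0, 0, -0.66], -0.88]
    - [0, [0, 0, -0.72], -1]

```text
time_s: 6.4
position: [0.5085, -0.219, 0.198]
tool_rot: [[-0.933, 0.359, 0.0], [0.359, 0.933, -0.001], [-0.001, -0.0, -1.0]]
force: [0.5, 0.6, -2.0]
grip_width: 0.601
grip_force: 42.5
```

```bash
python3 to.py 0.528 0.188 0.2
```

```text
t 6.4 p [ 0.5085 -0.219   0.198 ] q [ 0.954   0.5542 -0.9419  1.7367  0.4962  1.1085  1.0575] yaw_x 158.95 tilt [ 0.0004 -0.0006 -1.    ] F [ 0.5318  0.5828 -2.0458] T [ 0.004  -0.0608  0.029 ] w 0.601 42.47182533144951
scaled [ 0.5117  1.5473 -0.0091]
```

Request:
play_rows:
  deltas:
    - [0, [0.02, 0.07, 0], -0.1]
    - [0, [0.05, 0.15, 0], -0.2]
    - [0, [0.08, 0.23, 0], -0.3]
    - [0, [0.1, 0.31, 0], -0.4]
    - [0, [0.13, 0.39, 0], -0.5]
    - [0, [0.16, 0.47, 0], -0.6]
    - [0, [0.18, 0.55, 0], -0.7]
    - [0, [0.21, 0.63, 0], -0.8]
    - [0, [0.24, 0.71, 0], -0.9]
    - [0, [0.26, 0.78, 0], -1]

```text
time_s: 7.65
position: [0.5188, -0.0121, 0.1964]
tool_rot: [[-0.913, -0.408, 0.0], [-0.408, 0.913, -0.0], [-0.0, -0.0, -1.0]]
force: [0.2, -0.3, -3.1]
grip_width: 0.6
grip_force: 42.5
```

```bash
python3 to.py 0.528 0.188 0.2
```

```text
t 7.65 p [ 0.5188 -0.0121  0.1964] q [ 0.7017  0.5823 -1.1567  1.8239  0.5893  1.1336  1.3308] yaw_x -155.91 tilt [ 0.0001 -0.     -1.    ] F [ 0.2124 -0.3152 -3.148 ] T [-0.0505 -0.0192 -0.0134] w 0.6 42.47079597786069
scaled [-0.3606  0.7157 -0.0146]
```

Request:
play_rows:
  deltas:
    - [0, [-0.04, 0.07, 0], -0.1]
    - [0, [-0.07, 0.14, 0], -0.2]
    - [0, [-0.11, 0.21, 0], -0.3]
    - [0, [-0.14, 0.28, 0], -0.4]
    - [0, [-0.18, 0.36, 0], -0.5]
    - [0, [-0.22, 0.43, 0], -0.6]
    - [0, [-0.25, 0.5, 0], -0.7]
    - [0, [-0.29, 0.57, 0], -0.8]
    - [0, [-0.33, 0.65, 0], -0.9]
    - [0, [-0.36, 0.72, 0], -1]

```text
time_s: 8.9
position: [0.5285, 0.1888, 0.1962]
tool_rot: [[-0.357, -0.934, -0.0], [-0.934, 0.357, 0.0], [-0.0, 0.0, -1.0]]
force: [0.1, -0.1, -2.2]
grip_width: 0.602
grip_force: 42.5
```

```bash
python3 to.py 0.528 0.188 0.2
```

```text
t 8.9 p [0.5285 0.1888 0.1962] q [ 0.3347  0.7177 -1.2853  1.7178  0.7208  1.2727  1.6593] yaw_x -110.93 tilt [-0.0001  0.0002 -1.    ] F [ 0.1154 -0.0663 -2.2325] T [ 0.0267 -0.0171 -0.0201] w 0.602 42.47040135785937
scaled [ 0.0036  0.0006 -0.0151]
```

Request:
play_rows:
  deltas:
    - [0, [0, 0, 0.02], -0.1]
    - [0, [0, 0, 0.04], -0.2]
    - [0, [0, 0, 0.05], -0.3]
    - [0, [0, 0, 0.06], -0.4]
    - [0, [0, 0, 0.07], -0.5]
    - [0, [0, 0, 0.08], -0.6]
    - [0, [0, 0, 0.09], -0.7]
    - [0, [0, 0, 0.1], -0.8]
    - [0, [0, 0, 0.11], -0.9]
    - [0, [0, 0, 0.12], -1]

```text
time_s: 10.15
position: [0.5285, 0.1878, 0.1661]
tool_rot: [[0.407, -0.913, -0.0], [-0.913, -0.407, -0.0], [0.0, 0.0, -1.0]]
force: [0.0, -0.5, -1.9]
grip_width: 0.604
grip_force: 42.5
```

```bash
python3 to.py 0.528 0.188 0.13; python3 - <<'E'
from h import *
p,d=read_camera("side");p2,_=read_camera("top")
a=p[120:240,190:350].repeat(4,0).repeat(4,1);
for P,c in (([.528,.188,.133],(255,0,0)),([.528,.188,.171],(0,255,0))): print(proj("side",P),proj("top",P))
cv2.imwrite("pics/s2.png",a[:,:,::-1])
# stud silhouette axis in side view from initial picture: columns of stud top
f=np.load("side0.npz");W,uv,_=cloud("side",f["p"],f["d"],[[.5,.15,.095],[.56,.22,.14]])
for v in np.unique(uv[:,1]): u=uv[uv[:,1]==v,0]; print(v,u.min(),u.max(),end=" | ")
print(proj("side",[[.528,.188,.133],[.528,.188,.12],[.528,.188,.1]]))
f=np.load("top0.npz");W,uv,_=cloud("top",f["p"],f["d"],[[.5,.15,.115],[.56,.22,.145]])
print(uv.min(0),uv.max(0),proj("top",[[.528,.188,.133],[.528,.188,.12]]))
E
```

```text
t 10.15 p [0.5285 0.1878 0.1661] q [ 0.3538  0.8166 -1.3791  1.7592  0.8358  1.3031  2.3356] yaw_x -65.96 tilt [-0.0002 -0.0001 -1.    ] F [ 0.0477 -0.54   -1.9321] T [0.0065 0.0108 0.0437] w 0.604 42.47047238051891
scaled [-0.0015  0.0016  0.1444]
[[265.47520508 167.49623049]] [[221.83371159 212.71159796]]
[[265.36100643 152.24837014]] [[219.83013622 210.90604167]]
166 264 267 | 167 263 268 | 168 262 268 | 169 262 269 | 170 262 270 | 171 260 271 | 172 260 271 | 173 262 270 | 174 261 270 | 175 260 271 | 176 260 271 | 177 259 272 | 178 258 273 | 179 257 273 | 180 258 273 | 181 258 273 | 182 258 273 | 183 260 271 | 184 260 268 | 185 263 268 | [[265.47520508 167.49623049]
 [265.51420725 172.58103235]
 [265.57410124 180.27602693]]
[216 207] [227 218] [[221.83371159 212.71159796]
 [222.48749036 213.30063759]]
```

View pics/s2.png

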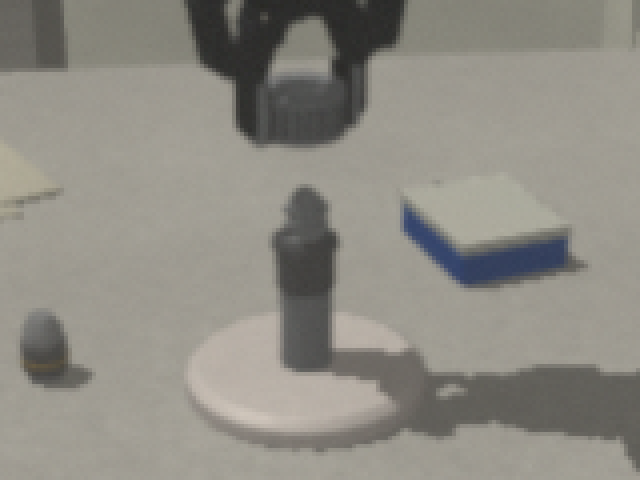

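The side crop shows the gauge at crop x of about 305, centred over the stud at about 306, with the jaws and bystanders clear. Lowering it over the tip.

Request:
play_rows:
  deltas:
    - [0, [0, 0, 0.02], 0]
    - [0, [0, 0, 0.05], 0]
    - [0, [0, 0, 0.08], 0]
    - [0, [0, 0, 0.1], 0]
    - [0, [0, 0, 0.12], 0]
    - [0, [0, 0, 0.14], 0]
    - [0, [0, 0, 0.15], 0]
    - [0, [0, 0, 0.16], 0]
    - [0, [0, 0, 0.17], 0]
    - [0, [0, 0, 0.18], 0]

```text
time_s: 11.5
position: [0.5287, 0.1874, 0.1212]
tool_rot: [[0.403, -0.915, 0.0], [-0.915, -0.403, 0.0], [-0.0, -0.0, -1.0]]
force: [0.1, 0.5, -2.9]
grip_width: 0.602
grip_force: 42.5
```

```bash
python3 to.py 0.5285 0.1885 0.11; python3 - <<'E'
from h import *
for n in("top","side"):
    f=np.load(n+"0.npz");W,uv,_=cloud(n,f["p"],f["d"],[[.49,.15,.085],[.57,.23,.14]])
    r=np.hypot(W[:,0]-.5285,W[:,1]-.189)
    k=(r>.0135)&(r<.0185);print(n,np.sort(W[k,2]).round(4))
E
```

```text
t 11.5 p [0.5287 0.1874 0.1212] q [ 0.3349  0.8628 -1.3346  1.8137  0.8981  1.2354  2.2833] yaw_x -66.24 tilt [ 0.0001  0.0001 -1.    ] F [ 0.0727  0.5235 -2.9244] T [-0.0122  0.0035 -0.0069] w 0.602 42.47123887762427
scaled [-0.0042 -0.0012  0.0449]
top [0.0972 0.0975 0.0976 0.0977 0.0985 0.0986 0.0992 0.0998 0.0999 0.0999
 0.0999 0.0999 0.1004 0.1005 0.1006 0.1006 0.1007 0.1007 0.1007 0.1008
 0.1008 0.1008 0.1008 0.101  0.1011 0.1012 0.1013 0.1013 0.1015 0.1016
 0.1019 0.1021 0.1021 0.1021 0.1026 0.1027 0.1027 0.1028 0.103  0.103
 0.1032 0.1037 0.104  0.104  0.104  0.1041 0.1042 0.1044 0.1045 0.1045
 0.1045 0.1045 0.1047 0.1048 0.1049 0.105  0.106  0.1079 0.108  0.1159
 0.1163 0.1173 0.1175 0.1176 0.118  0.1181 0.1191 0.1212 0.1218 0.1225
 0.1231 0.1232 0.1251]
side [0.0856 0.0857 0.0859 0.086  0.086  0.0863 0.0863 0.0864 0.0864 0.0867
 0.0874 0.0875 0.0877 0.0877 0.0877 0.0881 0.0882 0.0884 0.0885 0.089
 0.0893 0.0894 0.0895 0.0895 0.0897 0.0899 0.0901 0.0902 0.0906 0.0907
 0.0908 0.091  0.0911 0.0915 0.0917 0.0922 0.0923 0.0923 0.0923 0.0929
 0.0929 0.0931 0.0932 0.0933 0.0934 0.0935 0.0937 0.0943 0.0944 0.0949
 0.0951 0.0953 0.0957 0.0964 0.0964 0.0974 0.0976 0.0978 0.0979 0.0984
 0.0986 0.0994 0.0995 0.0998 0.1001 0.1003 0.1006 0.1009 0.101  0.1014
 0.1021 0.1023 0.1023 0.1024 0.1025 0.1025 0.1026 0.1027 0.1028 0.1029
 0.103  0.103  0.1032 0.1032 0.1033 0.1034 0.1035 0.1035 0.1036 0.1038
 0.1039 0.104  0.104  0.104  0.1041 0.1043 0.1043 0.1044 0.1045 0.1045
 0.1045 0.1045 0.1047 0.1048 0.1054 0.1059 0.1067 0.1067 0.1077 0.1092
 0.1121 0.1146 0.1149 0.1156 0.1169 0.1175 0.1213 0.1235 0.1257]
```

Depth readings put the seat top at roughly 0.102. Now lowering gently towards rib contact.

Request:
play_rows:
  deltas:
    - [0, [0, 0, 0.003], 0]
    - [0, [0, 0, 0.006], 0]
    - [0, [0, 0, 0.009], 0]
    - [0, [0, 0, 0.012], 0]
    - [0, [0, 0, 0.015], 0]
    - [0, [0, 0, 0.018], 0]
    - [0, [0, 0, 0.02], 0]
    - [0, [0, 0, 0.022], 0]
    - [0, [0, 0, 0.024], 0]
    - [0, [0, 0, 0.024], 0]

```text
time_s: 12.75
position: [0.5296, 0.1882, 0.1156]
tool_rot: [[0.403, -0.915, 0.002], [-0.915, -0.403, 0.002], [-0.001, -0.003, -1.0]]
force: [4.8, 3.4, 0.2]
grip_width: 0.606
grip_force: 42.7
```

Request:
play_rows:
  deltas:
    - [0, [-0.001, -0.003, 0], 0]
    - [0, [-0.002, -0.005, 0], 0]
    - [0, [-0.002, -0.005, 0.003], 0]
    - [0, [-0.002, -0.005, 0.006], 0]
    - [0, [-0.002, -0.005, 0.008], 0]
    - [0, [-0.002, -0.005, 0.01], 0]
    - [0, [-0.002, -0.005, 0.012], 0]
    - [0, [-0.002, -0.005, 0.014], 0]
    - [0, [-0.002, -0.005, 0.016], 0]
    - [0, [-0.002, -0.005, 0.016], 0]

```text
time_s: 14.0
position: [0.5297, 0.1886, 0.1129]
tool_rot: [[0.403, -0.915, 0.002], [-0.915, -0.403, -0.0], [0.001, -0.001, -1.0]]
force: [0.5, -1.4, 14.3]
grip_width: 0.606
grip_force: 44.0
```

Rib contact: 14 N upward at an underside of about 118 mm, with little side force. Starting clockwise (positive tool turn) with a matched descent of 2.5 mm per 45°.

Request:
play_rows:
  deltas:
    - [0, [0, 0, 0.001], 0.1]
    - [0, [0, 0, 0.002], 0.2]
    - [0, [0, 0, 0.003], 0.3]
    - [0, [0, 0, 0.004], 0.4]
    - [0, [0, 0, 0.005], 0.5]
    - [0, [0, 0, 0.006], 0.6]
    - [0, [0, 0, 0.007], 0.7]
    - [0, [0, 0, 0.008], 0.8]
    - [0, [0, 0, 0.009], 0.9]
    - [0, [0, 0, 0.01], 1]

```text
time_s: 15.25
position: [0.5291, 0.1895, 0.1104]
tool_rot: [[-0.364, -0.932, 0.001], [-0.932, 0.364, 0.001], [-0.001, -0.0, -1.0]]
force: [-2.5, 0.5, 14.9]
grip_width: 0.601
grip_force: 44.0
```

```bash
python3 to.py
```

```text
t 15.25 p [0.5291 0.1895 0.1104] q [ 0.2704  0.7748 -1.1441  1.824   0.7999  1.0923  1.5941] yaw_x -111.33 tilt [ 0.0009  0.0011 -1.    ] F [-2.4589  0.4977 14.8764] T [0.1871 0.2907 0.1124] w 0.601 43.95982079207897
```

It is following the thread.

Request:
play_rows:
  deltas:
    - [0, [0, 0, 0.001], 0.1]
    - [0, [0, 0, 0.001], 0.2]
    - [0, [0, 0, 0.002], 0.3]
    - [0, [0, 0, 0.003], 0.4]
    - [0, [0, 0, 0.003], 0.5]
    - [0, [0, 0, 0.004], 0.6]
    - [0, [0, 0, 0.005], 0.7]
    - [0, [0, 0, 0.005], 0.8]
    - [0, [0, 0, 0.006], 0.9]
    - [0, [0, 0, 0.007], 1]

```text
time_s: 16.5
position: [0.5293, 0.19, 0.1084]
tool_rot: [[-0.916, -0.401, 0.001], [-0.401, 0.916, 0.002], [-0.002, 0.002, -1.0]]
force: [-0.4, 1.9, 11.5]
grip_width: 0.602
grip_force: 43.6
```

```bash
python3 to.py
```

```text
t 16.5 p [0.5293 0.19   0.1084] q [ 0.1833  0.6892 -0.9423  1.8267  0.6677  0.9777  0.9378] yaw_x -156.33 tilt [ 0.0009  0.0021 -1.    ] F [-0.37    1.8685 11.4655] T [ 0.5408  0.0005 -0.0082] w 0.602 43.62837634049356
```

Request:
play_rows:
  deltas:
    - [0, [0, 0, 0.001], 0.1]
    - [0, [0, 0, 0.002], 0.2]
    - [0, [0, 0, 0.003], 0.3]
    - [0, [0, 0, 0.004], 0.4]
    - [0, [0, 0, 0.005], 0.5]
    - [0, [0, 0, 0.006], 0.6]
    - [0, [0, 0, 0.007], 0.7]
    - [0, [0, 0, 0.008], 0.8]
    - [0, [0, 0, 0.009], 0.9]
    - [0, [0, 0, 0.01], 1]

```text
time_s: 17.75
position: [0.5292, 0.1901, 0.1059]
tool_rot: [[-0.932, 0.364, 0.001], [0.364, 0.932, 0.002], [0.0, 0.002, -1.0]]
force: [-1.3, 2.3, 11.6]
grip_width: 0.608
grip_force: 43.7
```

```bash
python3 to.py
```

```text
t 17.75 p [0.5292 0.1901 0.1059] q [ 0.0692  0.6233 -0.7257  1.8307  0.5217  0.8861  0.2956] yaw_x 158.67 tilt [ 0.0009  0.0022 -1.    ] F [-1.322   2.2606 11.6207] T [0.6582 0.1372 0.0624] w 0.608 43.68628146126866
```

Request:
play_rows:
  deltas:
    - [0, [0, 0, 0.001], 0.1]
    - [0, [0, 0, 0.002], 0.2]
    - [0, [0, 0, 0.003], 0.3]
    - [0, [0, 0, 0.004], 0.4]
    - [0, [0, 0, 0.005], 0.5]
    - [0, [0, 0, 0.006], 0.6]
    - [0, [0, 0, 0.007], 0.7]
    - [0, [0, 0, 0.008], 0.8]
    - [0, [0, 0, 0.009], 0.9]
    - [0, [0, 0, 0.009], 0.9]

```text
time_s: 19.0
position: [0.5295, 0.1901, 0.1036]
tool_rot: [[-0.473, 0.881, 0.001], [0.881, 0.473, 0.002], [0.001, 0.002, -1.0]]
force: [0.5, 3.1, 10.5]
grip_width: 0.604
grip_force: 43.6
```

```bash
python3 to.py
```

```text
t 19.0 p [0.5295 0.1901 0.1036] q [-0.0499  0.5823 -0.5239  1.8342  0.3822  0.8241 -0.2727] yaw_x 118.23 tilt [ 0.0013  0.0024 -1.    ] F [ 0.5002  3.0857 10.5296] T [ 0.6568 -0.0692 -0.0371] w 0.604 43.597892448306084
```

Request:
play_rows:
  deltas:
    - [0, [0, 0, 0.001], 0.05]
    - [0, [0, 0, 0.001], 0.1]
    - [0, [0, 0, 0.002], 0.15]
    - [0, [0, 0, 0.002], 0.2]
    - [0, [0, 0, 0.003], 0.25]
    - [0, [0, 0, 0.003], 0.3]
    - [0, [0, 0, 0.004], 0.35]
    - [0, [0, 0, 0.004], 0.4]
    - [0, [0, 0, 0.004], 0.4]
    - [0, [0, 0, 0.004], 0.4]

```text
time_s: 20.25
position: [0.5294, 0.1901, 0.1026]
tool_rot: [[-0.179, 0.984, 0.001], [0.984, 0.179, 0.003], [0.002, 0.002, -1.0]]
force: [-1.0, 3.0, 10.6]
grip_width: 0.601
grip_force: 43.7
```

```bash
python3 to.py
```

```text
t 20.25 p [0.5294 0.1901 0.1026] q [-0.1058  0.5694 -0.4339  1.836   0.3181  0.8028 -0.5225] yaw_x 100.29 tilt [ 0.0012  0.0025 -1.    ] F [-0.9732  3.0233 10.5933] T [ 0.667   0.0167 -0.0386] w 0.601 43.65476053208113
```

Request:
play_rows:
  deltas:
    - [0, [0, 0, 0.001], 0.06]
    - [0, [0, 0, 0.001], 0.12]
    - [0, [0, 0, 0.002], 0.18]
    - [0, [0, 0, 0.002], 0.24]
    - [0, [0, 0, 0.003], 0.3]
    - [0, [0, 0, 0.004], 0.36]
    - [0, [0, 0, 0.004], 0.42]
    - [0, [0, 0, 0.005], 0.5]
    - [0, [0, 0, 0.005], 0.5]
    - [0, [0, 0, 0.005], 0.5]

```text
time_s: 21.5
position: [0.5296, 0.19, 0.1013]
tool_rot: [[0.212, 0.977, 0.001], [0.977, -0.212, 0.002], [0.003, 0.001, -1.0]]
force: [0.1, 4.2, 10.6]
grip_width: 0.604
grip_force: 43.6
```

```bash
python3 to.py
```

```text
t 21.5 p [0.5296 0.19   0.1013] q [-0.1782  0.5577 -0.3197  1.8382  0.2361  0.7807 -0.8344] yaw_x 77.77 tilt [ 0.0013  0.0025 -1.    ] F [ 0.1085  4.2095 10.5721] T [ 0.6842  0.0002 -0.0417] w 0.604 43.60448654741049
```

Request:
play_rows:
  deltas:
    - [0, [0, 0, 0.001], 0.06]
    - [0, [0, 0, 0.001], 0.12]
    - [0, [0, 0, 0.002], 0.18]
    - [0, [0, 0, 0.002], 0.24]
    - [0, [0, 0, 0.003], 0.3]
    - [0, [0, 0, 0.004], 0.36]
    - [0, [0, 0, 0.004], 0.42]
    - [0, [0, 0, 0.005], 0.5]
    - [0, [0, 0, 0.005], 0.5]
    - [0, [0, 0, 0.005], 0.5]

```text
time_s: 22.75
position: [0.5298, 0.1901, 0.1001]
tool_rot: [[0.57, 0.822, 0.002], [0.822, -0.57, 0.003], [0.003, -0.0, -1.0]]
force: [1.0, 3.2, 10.7]
grip_width: 0.601
grip_force: 43.6
```

```bash
python3 to.py
```

```text
t 22.75 p [0.5298 0.1901 0.1001] q [-0.2522  0.5505 -0.2053  1.8402  0.1522  0.7636 -1.1442] yaw_x 55.27 tilt [ 0.0015  0.0027 -1.    ] F [ 1.0008  3.1738 10.6519] T [ 0.6817 -0.1329 -0.0979] w 0.601 43.63833658397198
```

Request:
play_rows:
  deltas:
    - [0, [0, 0, 0.001], 0.06]
    - [0, [0, 0, 0.001], 0.12]
    - [0, [0, 0, 0.002], 0.18]
    - [0, [0, 0, 0.002], 0.24]
    - [0, [0, 0, 0.003], 0.3]
    - [0, [0, 0, 0.004], 0.36]
    - [0, [0, 0, 0.004], 0.42]
    - [0, [0, 0, 0.005], 0.5]
    - [0, [0, 0, 0.005], 0.5]
    - [0, [0, 0, 0.005], 0.5]

```text
time_s: 24.0
position: [0.5299, 0.19, 0.0988]
tool_rot: [[0.841, 0.541, 0.002], [0.541, -0.841, 0.003], [0.003, -0.001, -1.0]]
force: [0.5, 3.2, 11.8]
grip_width: 0.604
grip_force: 43.6
```

```bash
python3 to.py
```

```text
t 24.0 p [0.5299 0.19   0.0988] q [-0.3272  0.5479 -0.0905  1.8424  0.0662  0.7516 -1.4518] yaw_x 32.76 tilt [ 0.0017  0.0028 -1.    ] F [ 0.503   3.2026 11.8487] T [ 0.7703 -0.1384 -0.1133] w 0.604 43.629693780094385
```

Request:
play_rows:
  deltas:
    - [0, [0, 0, 0.001], 0.06]
    - [0, [0, 0, 0.001], 0.12]
    - [0, [0, 0, 0.002], 0.18]
    - [0, [0, 0, 0.002], 0.24]
    - [0, [0, 0, 0.003], 0.3]
    - [0, [0, 0, 0.004], 0.36]
    - [0, [0, 0, 0.004], 0.4]
    - [0, [0, 0, 0.004], 0.4]
    - [0, [0, 0, 0.004], 0.4]
    - [0, [0, 0, 0.004], 0.4]

```text
time_s: 25.25
position: [0.53, 0.1898, 0.0982]
tool_rot: [[0.967, 0.255, 0.002], [0.255, -0.967, 0.003], [0.003, -0.002, -1.0]]
force: [0.7, 2.7, 13.3]
grip_width: 0.605
grip_force: 43.9
```

```bash
python3 to.py
```

```text
t 25.25 p [0.53   0.1898 0.0982] q [-0.3872  0.5485  0.0015  1.844  -0.0039  0.7462 -1.6964] yaw_x 14.76 tilt [ 0.002   0.0028 -1.    ] F [ 0.7474  2.6973 13.2657] T [ 0.4813 -0.0123  0.033 ] w 0.605 43.88292074203491
```

Force is rising and z lags the lead (0.6 mm instead of 1.0 mm), so the gauge is touching the seat and its axial play is being taken up. From here, small turns while watching the torque.

Request:
play_rows:
  deltas:
    - [0, [0, 0, 0], 0.04]
    - [0, [0, 0, 0], 0.08]
    - [0, [0, 0, 0], 0.12]
    - [0, [0, 0, 0], 0.16]
    - [0, [0, 0, 0], 0.2]
    - [0, [0, 0, 0], 0.2]
    - [0, [0, 0, 0], 0.2]
    - [0, [0, 0, 0], 0.2]
    - [0, [0, 0, 0], 0.2]
    - [0, [0, 0, 0], 0.2]

```text
time_s: 26.5
position: [0.5299, 0.1895, 0.0981]
tool_rot: [[0.995, 0.1, 0.002], [0.1, -0.995, 0.002], [0.002, -0.002, -1.0]]
force: [-1.0, 1.8, 13.9]
grip_width: 0.606
grip_force: 43.9
```

```bash
python3 to.py
```

```text
t 26.5 p [0.5299 0.1895 0.0981] q [-0.4172  0.5495  0.0478  1.8446 -0.0392  0.7459 -1.8181] yaw_x 5.75 tilt [ 0.0018  0.0025 -1.    ] F [-0.9716  1.8178 13.9278] T [0.313  0.0751 0.0358] w 0.606 43.87851968407631
```

Request:
play_rows:
  deltas:
    - [0, [0, 0, 0], 0.04]
    - [0, [0, 0, 0], 0.08]
    - [0, [0, 0, 0], 0.12]
    - [0, [0, 0, 0], 0.16]
    - [0, [0, 0, 0], 0.2]
    - [0, [0, 0, 0], 0.2]
    - [0, [0, 0, 0], 0.2]
    - [0, [0, 0, 0], 0.2]
    - [0, [0, 0, 0], 0.2]
    - [0, [0, 0, 0], 0.2]

```text
time_s: 27.75
position: [0.53, 0.1895, 0.0981]
tool_rot: [[0.998, -0.057, 0.002], [-0.057, -0.998, 0.002], [0.002, -0.003, -1.0]]
force: [0.5, 2.0, 14.6]
grip_width: 0.601
grip_force: 43.9
```

```bash
python3 to.py
```

```text
t 27.75 p [0.53   0.1895 0.0981] q [-0.4473  0.5512  0.094   1.8449 -0.0749  0.7463 -1.9397] yaw_x -3.25 tilt [ 0.0018  0.0025 -1.    ] F [ 0.5072  2.0432 14.5963] T [0.2458 0.0712 0.078 ] w 0.601 43.884026035666466
```

Request:
play_rows:
  deltas:
    - [0, [0, 0, 0], 0.04]
    - [0, [0, 0, 0], 0.08]
    - [0, [0, 0, 0], 0.12]
    - [0, [0, 0, 0], 0.16]
    - [0, [0, 0, 0], 0.2]
    - [0, [0, 0, 0], 0.2]
    - [0, [0, 0, 0], 0.2]
    - [0, [0, 0, 0], 0.2]
    - [0, [0, 0, 0], 0.2]
    - [0, [0, 0, 0], 0.2]

```text
time_s: 29.0
position: [0.53, 0.1894, 0.0981]
tool_rot: [[0.977, -0.212, 0.002], [-0.212, -0.977, 0.002], [0.001, -0.003, -1.0]]
force: [0.3, 1.8, 14.4]
grip_width: 0.6
grip_force: 43.9
```

```bash
python3 to.py
```

```text
t 29.0 p [0.53   0.1894 0.0981] q [-0.4772  0.5537  0.1403  1.8454 -0.1109  0.7475 -2.0611] yaw_x -12.25 tilt [ 0.0017  0.0025 -1.    ] F [ 0.3027  1.8059 14.3533] T [0.2985 0.0479 0.0471] w 0.6 43.892492204904556
```

Request:
play_rows:
  deltas:
    - [0, [0, 0, 0], 0.04]
    - [0, [0, 0, 0], 0.08]
    - [0, [0, 0, 0], 0.12]
    - [0, [0, 0, 0], 0.16]
    - [0, [0, 0, 0], 0.2]
    - [0, [0, 0, 0], 0.2]
    - [0, [0, 0, 0], 0.2]
    - [0, [0, 0, 0], 0.2]
    - [0, [0, 0, 0], 0.2]
    - [0, [0, 0, 0], 0.2]

```text
time_s: 30.25
position: [0.5302, 0.1895, 0.0981]
tool_rot: [[0.932, -0.362, 0.002], [-0.362, -0.932, 0.003], [0.001, -0.003, -1.0]]
force: [0.8, 2.0, 13.2]
grip_width: 0.603
grip_force: 43.8
```

```bash
python3 to.py
```

```text
t 30.25 p [0.5302 0.1895 0.0981] q [-0.5071  0.5571  0.1865  1.8456 -0.147   0.7493 -2.1822] yaw_x -21.25 tilt [ 0.002   0.0026 -1.    ] F [ 0.8182  2.0346 13.1574] T [ 0.343  -0.0608  0.1442] w 0.603 43.78104681149125
```

Request:
play_rows:
  deltas:
    - [0, [0, 0, 0], 0.04]
    - [0, [0, 0, 0], 0.08]
    - [0, [0, 0, 0], 0.12]
    - [0, [0, 0, 0], 0.16]
    - [0, [0, 0, 0], 0.2]
    - [0, [0, 0, 0], 0.2]
    - [0, [0, 0, 0], 0.2]
    - [0, [0, 0, 0], 0.2]
    - [0, [0, 0, 0], 0.2]
    - [0, [0, 0, 0], 0.2]

```text
time_s: 31.5
position: [0.5302, 0.1896, 0.0978]
tool_rot: [[0.864, -0.504, 0.002], [-0.504, -0.864, 0.003], [0.0, -0.003, -1.0]]
force: [2.2, 3.3, 9.6]
grip_width: 0.603
grip_force: 43.5
```

```bash
python3 to.py
```

```text
t 31.5 p [0.5302 0.1896 0.0978] q [-0.5369  0.5617  0.2326  1.846  -0.1834  0.7518 -2.3032] yaw_x -30.24 tilt [ 0.002   0.0026 -1.    ] F [2.1831 3.3024 9.6229] T [ 0.4172 -0.3018  0.1233] w 0.603 43.51028725504875
```

Torque has risen to 0.12–0.14 N m, the wrist's push is falling and z is dropping again. So the lugs are pulling against the seat from about yaw −22°. Another 10° will give a firm but small compression.

Request:
play_rows:
  deltas:
    - [0, [0, 0, 0], 0.04]
    - [0, [0, 0, 0.001], 0.08]
    - [0, [0, 0, 0.001], 0.12]
    - [0, [0, 0, 0.002], 0.16]
    - [0, [0, 0, 0.002], 0.2]
    - [0, [0, 0, 0.002], 0.22]
    - [0, [0, 0, 0.002], 0.22]
    - [0, [0, 0, 0.002], 0.22]
    - [0, [0, 0, 0.002], 0.22]
    - [0, [0, 0, 0.002], 0.22]

```text
time_s: 32.75
position: [0.5303, 0.1897, 0.0973]
tool_rot: [[0.765, -0.644, 0.002], [-0.644, -0.765, 0.003], [-0.0, -0.003, -1.0]]
force: [1.3, 3.1, 10.7]
grip_width: 0.603
grip_force: 43.5
```

```bash
python3 to.py
```

```text
t 32.75 p [0.5303 0.1897 0.0973] q [-0.5691  0.5676  0.2832  1.8468 -0.2238  0.7551 -2.4358] yaw_x -40.12 tilt [ 0.0022  0.0027 -1.    ] F [ 1.3323  3.076  10.6897] T [ 0.4265 -0.2248  0.2204] w 0.603 43.48827302455902
```

Torque is 0.22 N m at about 0.8 mm of compression: stop here. I'll take off the downward push and open.

Request:
play_rows:
  deltas:
    - [0, [0, 0, -0.002], 0]
    - [0, [0, 0, -0.004], 0]
    - [0, [0, 0, -0.005], 0]
    - [0, [0, 0, -0.005], 0]
    - [0.8, [0, 0, -0.005], 0]
    - [0.9, [0, 0, -0.005], 0]
    - [1, [0, 0, -0.005], 0]
    - [1, [0, 0, -0.005], 0]
    - [1, [0, 0, -0.005], 0]
    - [1, [0, 0, -0.005], 0]
  grip_force: 20

```text
time_s: 34.0
position: [0.5295, 0.1883, 0.0973]
tool_rot: [[0.765, -0.645, -0.0], [-0.645, -0.765, 0.0], [-0.0, 0.0, -1.0]]
force: [-0.2, 0.6, -0.5]
grip_width: 1.001
grip_force: 0.0
```

```bash
python3 to.py
```

```text
t 34.0 p [0.5295 0.1883 0.0973] q [-0.5693  0.5677  0.2845  1.8471 -0.2215  0.7576 -2.4367] yaw_x -40.13 tilt [-0.0001  0.     -1.    ] F [-0.2269  0.58   -0.5177] T [-0.0084 -0.0415  0.0198] w 1.001 0.0
```

Request:
play_rows:
  deltas:
    - [1, [0, 0, -0.05], 0]
    - [1, [0, 0, -0.1], 0]
    - [1, [0, 0, -0.16], 0]
    - [1, [0, 0, -0.22], 0]
    - [1, [0, 0, -0.3], 0]
    - [1, [0, 0, -0.38], 0]
    - [1, [0, 0, -0.46], 0]
    - [1, [0, 0, -0.54], 0]
    - [1, [0, 0, -0.6], 0]
    - [1, [0, 0, -0.6], 0]

```text
time_s: 35.25
position: [0.5301, 0.1884, 0.2487]
tool_rot: [[0.765, -0.645, 0.002], [-0.645, -0.765, 0.001], [0.001, -0.002, -1.0]]
force: [0.8, 0.4, -0.7]
grip_width: 1.001
grip_force: 0.0
```

```bash
python3 to.py 0.45 0.0 0.25; python3 - <<'E'
from h import *
p,d=read_camera("side");a=p[120:240,190:350].repeat(4,0).repeat(4,1);cv2.imwrite("pics/s3.png",a[:,:,::-1])
W,uv,_=cloud("side",p,d,[[.49,.15,.085],[.57,.23,.145]])
r=np.hypot(W[:,0]-.5295,W[:,1]-.1885);k=(r>.017)&(r<.024);print(np.percentile(W[k,2],[50,80,90,95,99]),cv2.minEnclosingCircle(np.float32(W[W[:,2]>.118][:,:2])))
E
```

```text
t 35.25 p [0.5301 0.1884 0.2487] q [-0.6123  0.4073  0.3398  1.6476 -0.1483  1.1095 -2.5037] yaw_x -40.13 tilt [ 0.0023  0.001  -1.    ] F [ 0.7995  0.4014 -0.6796] T [-0.038   0.0042 -0.022 ] w 1.001 0.0
scaled [ 0.2409  0.7829 -0.0068]
[0.12135678 0.12919929 0.12987223 0.13003976 0.13090797] ((0.5263502597808838, 0.19025447964668274), 0.029144659638404846)
```

View pics/s3.png

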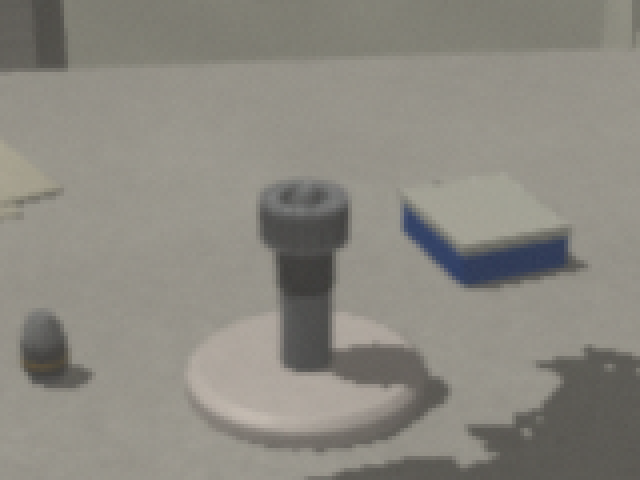

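The picture shows the gauge level on the stud and seated on the plate, at crop (305,215), with its top at about 0.129 m (underside about 0.103 m). The bystanders have not moved. A torque of 0.22 N m against roughly 0.08 N m of back-drive means the thread holds itself, so I hand in.

```bash
python3 -c "
from cell import job
print(job.close_job())"
```

```text
the job is handed in; nothing more can be done
None
```

The gauge is on the stud, screwed down about 0.9 turn to roughly 20° past the resistance rise (about 0.8 mm of seat travel), then released; nothing else was touched and I handed in at about 35 s.

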